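# Pop the fuse-box hatch and reset the tripped breaker

### The job

A breaker has tripped in the 12-volt fuse box on the plywood board. With a fingertip, push the ribbed front of its hatch down just once until it stops, let go, and check that the hatch springs up and stays open untouched for a good second; then push the one breaker button that stands higher than the others fully home. Leave the hatch open, do not force anything, pick nothing up and leave the tools and parts lying around where they are.

Things in the scene. Friction and masses are not known exactly. Their poses are not given: they have to be found in the camera images.
- fuse_box: Fixed plywood board 185 x 270 x 12 mm with a black tub 100 x 170 mm, rim 60 mm above the desk. Origin under the board's centre; +x to the tub's rear (hinge), -x to its front (latch), z up. On a panel 24 mm below the rim: three breakers at x -4, y -43, 0, 43 mm. All else near them is lower than a home button, but for the walls (3 mm) and the latch housing (24 mm wide, x -47 to -37 mm) at the front
- hatch (a joint): Angle of the grey cap (106 x 178 mm, top 70 mm above the desk when shut) on the tub, rad: 0 latched; -0.063 pushed down to its stop (6 mm at the front); 2.1 open, leaning back. Hinge line along y at x 52, z 63 mm of the fuse box. Pushed to the stop and let go it comes free, and a spring (2 N at the front) opens it in about 2 s; shut again likewise, it latches again
- hatch_press (a point): Centre of the raised ribs on top of the hatch, over the latch, 14 mm from its front edge: the place to push, straight down on the shut hatch. It moves with the hatch, 92 mm from the hinge line. About 2 to 4 N push the hatch to its stop
- striker (a joint): Sideways place of the striker pin under the hatch's front edge, m, along the fuse box's y: 0 when latched, positive (about +0.005) as the first push frees it, then about -0.007 when the hatch has opened and while it is pushed shut again
- breaker_1_top (a point): Centre of the top of the button of breaker 1, the tripped one (black, round, 13 mm wide). Tripped, its top is 54 mm above the desk (7 mm above its neighbours), home 47 mm. Any of the three places in the row
- breaker_2_top (a point): Centre of the top of the button of breaker 2, same kind, home at the start (top 47 mm above the desk)
- breaker_3_top (a point): Centre of the top of the button of breaker 3, same kind, home at the start (top 47 mm above the desk)
- breaker_1_button (a joint): Travel of button 1, m: 0 = tripped, standing out; 0.007 = fully home. Moves straight down under about 3 N and stays where it is left
- breaker_2_button (a joint): Travel of button 2, the same; 0.007 (home) at the start
- breaker_3_button (a joint): Travel of button 3, the same; 0.007 (home) at the start
- relay: Loose black relay, 28 x 28 x 38 mm, standing beside the board; origin under its centre; not to be moved
- fuse_carton: Loose card box of fuses, 34 x 70 x 90 mm, standing beside the board; origin under its centre; not to be moved
- screwdriver: Loose screwdriver, 30 x 198 x 29 mm, lying beside the board; origin under its centre; not to be moved

How it is judged:
On the way, in this order (a step that is already met when the one before it is completed fails the run):
1. the hatch is pushed down below shut, far enough to free the latch (value of joint hatch below -0.04 rad and contact force between the fingers and hatch above 0.5 N).
2. the hatch has sprung open and stays open with nothing touching it (value of joint hatch above 1.7 rad and contact force between each of the arm, the fingers and hatch below 0.1 N and value of joint breaker_1_button below 0.002 m), for 0.8 s.
3. the tripped button is pushed home (value of joint breaker_1_button above 0.006 m), for 0.2 s.
At the end, for the whole second after the job is handed in: The hatch stands open (over 1.7 rad), all three breaker buttons are home (within 1 mm), and the relay, fuse carton and screwdriver are within 20 mm of where they were (value of joint hatch above 1.7 rad and value of joint each of breaker_1_button, breaker_2_button, breaker_3_button above 0.006 m and distance of each of relay, fuse_carton, screwdriver from where it was at the start of the episode below 0.02 m); the robot touches nothing.
It fails at once if the hatch is pushed shut a second time (value of joint hatch below 0.03 rad and value of joint striker below -0.0035 m).
It fails at once if the hatch or a breaker is forced (over 50 N) (contact force between the fingers and hatch above 50 N or contact force between the fingers and breaker_1 above 50 N).
It fails at once if a thing beside the board is picked up, knocked over or shoved away (distance of any of relay, fuse_carton, screwdriver from where it was at the start of the episode above 0.03 m).
It also fails if it takes over 42 s, if anything falls off the work surface, if the arm or the gripper's body presses on something with over 40 N, if the wrist force passes 120 N, or if a joint passes its speed limit or range.

### The arm

A 7-joint arm with a two-finger parallel gripper is mounted at the origin on a cart in front of the work surface, level with it; the furniture and walls round the work are solid. World frame = base frame: x ahead of the robot, y to its left, z up, the work surface at z = 0. Lengths are in m, angles in rad, forces in N, time in s.
With the tool pointing down it reaches from about 0.425 to 0.925 m from the base axis. Payload 6.8 kg.
Tool frame: the origin (TCP) lies at the very end of the fingers, on their centre line; the grasp point (between the pads) lies 19 mm behind it (arm.tcp_to_grasp is the distance from the TCP to the grasp point, in m); z points along the fingers, y is the line along which they close (so a half turn about z gives the same grasp; the last joint's range is limited). The gripper opens to 85 mm and grips with 20 to 120 N. Pads are 22 mm wide; open, the fingers measure 114 mm over their backs; the gripper's body (76 mm by 85 mm) begins 54 mm behind the grasp point. The pads swing forward as they close: fully open they stand 13 mm farther back than shut.
Start: joints at [-1.428, 0.477, 0.022, 1.555, -0.011, 1.109, -0.083], TCP at [0.168, 0.654, 0.231] pointing down, gripper open.
Joint ranges: [-2.96, 2.96], [-0.34, 2.1], [-1.41, 1.46], [0.24, 2.44], [-1.37, 4.51], [0.17, 1.92], [-2.96, 2.96]. Speed limits (rad/s): [2.39, 2.39, 3.14, 3.14, 3.14, 3.14, 3.14].

### API

Orientations are given as a unit quaternion [w, x, y, z].
In Python, from cell import arm gives the robot as it stands.
- The arm moves only by the shell command python3 -m pendant 'ROWS' [FORCE]. ROWS is JSON, a list of rows, each a list of 7 numbers: the turn, a rotation vector about the world's x, y, z in degrees, then the shift along the world's x, y, z in mm, then the opening, from 0 (shut) to 1 (fully open). A call has 1 to 5 rows; each row shifts and turns the commanded pose from where the row before left it; what a row does not reach is not made up. A row lasts 1/12 s, in which the tool goes at most 41.7 mm and 7.16 degrees, less where a joint would pass 70% of its speed; a pose out of reach is approached as far as the arm can. A call is refused whole if a number of a shift passes 41.7 or a number of a turn 7.16, either way. A call with a gripper value outside its range is refused whole. The fingers move at their own pace and stop on an object; FORCE is the grip in N (left out, the last holds). Time passes only in rows, so rows that do not move let the fingers close. It gives the time, the measured TCP pose, the force, the opening and the grip force at its end, in the units of the state.
- arm.get_obs(): the state, without advancing time (a new reading comes with each control period).
- arm.camera(name): name is "scene" or "top" or "wrist"; returns (picture, depth): 420x560x3 uint8, red, green, blue; 420x560 float32, m along the optical axis (not along the pixel's ray), 0 where there is no reading.
- arm.camera_params(name): a dict with "mtx" (3x3 intrinsics, pixels), "k1" (the pictures are not rectified: a ray, as slopes to the right and down, at radius r is drawn at 1 + k1 r^2 times it, then the intrinsics apply), "R" (3x3) and "t" (3): a world point X has camera coordinates R X + t. Camera axes: x right, y down, z forward; pixel columns grow to the right and rows downward; lengths in m; the calibration is good to about 2 mm. A picture is of the moment at which its call begins: read the wrist's pose just before it. camera_params takes no time and is no camera call; for the wrist camera it gives the pose at the moment of the call.
- arm.sign_off(): hands the job in; it is judged then, once.
Trained networks look in the newest picture that a camera, given by its name, has taken for a name from the list of things; names that differ only in an ending like _2 or _b are one class to them, and where a whole thing is asked for, a point or a joint stands for the part that bears it (a point fixed in the world has none). Each returns a list of dicts, best first, with "p" (0 to 1); they miss things now and then, are a little off and sometimes report something else, mostly with a low value. They report only what shows in the picture. A call takes as long as a camera call.
- arm.look_for(name, camera): "xy" ([column, row] in pixels, amid what is visible of it).
The state is a dict: "clock": time; "qpos": joint angles; "joint_vel": joint speeds; "tau": joint torques, N m; "position": TCP position; "tool_rot": TCP orientation; "contact_force": force on the tool from outside, world axes, zero at the start; "ft_torque": the same for the moment, N m; "gripper_width": opening from 0.0 (shut) to 1.0 (fully open); "grasp_force": force on a finger pad.
Only numpy, scipy, OpenCV 4.12 (cv2) and the standard library are available. Lean on these libraries where they do the work, as an engineer would, in place of code of your own. Each camera call takes 0.05 s, during which the arm holds its last target. There are 200 camera calls.

## Working session

There is one attempt and no reset: what is moved stays moved. The work goes in short steps, Python scripts to look and compute and a shell command to move; the robot and the scene stay as the last step left them, time stands still between calls to the robot, and variables do not carry over. Pictures are saved under pics/ and viewed, at most 10 in all, crops included, and the job is handed in when it is done.

```bash
mkdir -p pics; ls
cat > h.py <<'E'
import numpy as np, cv2
from cell import arm
def ray(c,uv,P=None):
    P=P or arm.camera_params(c); K=np.array(P["mtx"]);R=np.array(P["R"]);t=np.array(P["t"])
    d=np.array([(uv[0]-K[0,2])/K[0,0],(uv[1]-K[1,2])/K[1,1]]); s=d.copy()
    for _ in range(20): s=d/(1+P["k1"]*(s@s))
    return -R.T@t, R.T@np.array([s[0],s[1],1.])   # origin, dir (unit depth)
def atz(c,uv,z):
    o,d=ray(c,uv); return o+d*(z-o[2])/d[2]
def atdepth(c,uv,D):
    o,d=ray(c,uv); u,v=np.round(uv).astype(int); w=D[v-2:v+3,u-2:u+3]; w=w[w>0]
    return o+d*np.median(w) if w.size else None
def meet(a,b):
    (o1,d1),(o2,d2)=a,b; A=np.stack([d1,-d2],1); s=np.linalg.lstsq(A,o2-o1,rcond=None)[0]
    p,q=o1+d1*s[0],o2+d2*s[1]; return (p+q)/2,np.linalg.norm(p-q)
E
python3 - <<'E'
from h import *
np.set_printoptions(precision=4,suppress=True)
for c in ["scene","top"]:
    im,D=arm.camera(c); cv2.imwrite(f"pics/{c}0.png",im[...,::-1])
    for n in ["fuse_box","hatch","hatch_press","relay","fuse_carton","screwdriver"]:
        for r in arm.look_for(n,c)[:2]: print(c,n,r["p"],r["xy"],atdepth(c,r["xy"],D))
print(arm.get_obs())
E
```

```text
pics
scene fuse_box 0.58 [293.6, 259.0] [ 0.4649 -0.0775  0.0708]
scene hatch 0.68 [293.5, 238.6] [ 0.4899 -0.1168  0.0709]
scene hatch_press 0.55 [291.1, 243.5] [ 0.4878 -0.105   0.0705]
scene relay 0.61 [269.5, 319.1] [0.4478 0.0314 0.0274]
scene fuse_carton 0.96 [294.1, 168.8] [ 0.5862 -0.2719  0.0725]
scene screwdriver 0.84 [361.8, 174.6] [ 0.4709 -0.3729  0.0279]
top fuse_box 0.67 [251.9, 234.2] [ 0.4804 -0.13    0.0704]
top hatch 0.79 [245.9, 228.4] [ 0.494  -0.1176  0.0704]
top hatch_press 0.94 [250.2, 229.1] [ 0.4919 -0.1268  0.0703]
top relay 0.61 [182.9, 255.3] [0.4491 0.0322 0.0255]
top relay 0.25 [359.4, 234.7] [ 0.469  -0.3725  0.0274]
top fuse_carton 0.77 [321.0, 181.6] [ 0.5831 -0.2878  0.0895]
top screwdriver 0.66 [360.0, 237.2] [ 0.4633 -0.3734  0.0266]
{'clock': 0.7, 'qpos': array([-1.4281,  0.477 ,  0.0224,  1.5554, -0.0115,  1.1093, -0.0831]), 'joint_vel': array([-0.0007, -0.0002, -0.0007,  0.0002,  0.0002, -0.0003, -0.0002]), 'tau': array([  0.0002, -59.6169,   1.6052, -28.1497,   0.0123,   0.0014,
         0.    ]), 'position': array([0.1675, 0.6539, 0.2313]), 'tool_rot': array([0.    , 0.1251, 0.9921, 0.    ]), 'contact_force': array([-0.3887,  0.1006,  0.066 ]), 'ft_torque': array([-0.0435, -0.0118,  0.0082]), 'grasp_force': 0.0, 'gripper_width': 1.0012356245939305}
```

View pics/scene0.png

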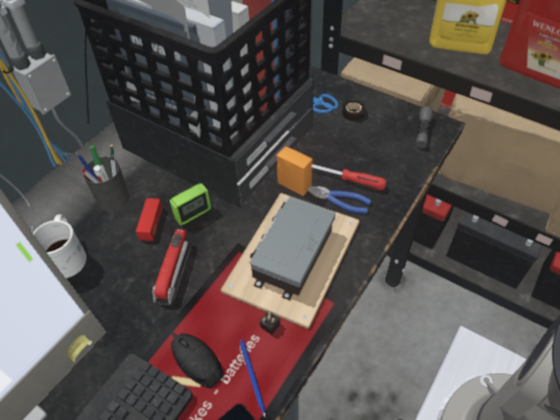

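View pics/top0.png

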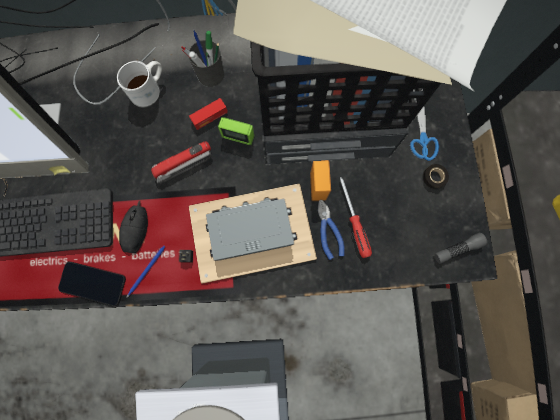

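Run:
```python
from h import *
np.set_printoptions(precision=3,suppress=True)
a=cv2.imread("pics/scene0.png")[185:335,210:370]; b=cv2.imread("pics/top0.png")[175:290,180:330]
f=lambda x:cv2.resize(x,(400,400*x.shape[0]//x.shape[1]),interpolation=cv2.INTER_CUBIC)
a,b=f(a),f(b); h=max(len(a),len(b)); p=lambda x:cv2.copyMakeBorder(x,0,h-len(x),0,0,0)
cv2.imwrite("pics/crop1.png",np.hstack([p(a),p(b)]))
im,D=arm.camera("top")
for uv in [(88,172),(70,130),(10,180),(40,200),(280,80),(130,70),(207,208),(288,199),(296,243),(216,258),(190,208),(301,186),(315,262),(201,282),(186,257)]: print(uv,atdepth("top",uv,D))
```

```text
(88, 172) [0.674 0.279 0.001]
(70, 130) [0.793 0.336 0.   ]
(10, 180) [ 0.67   0.495 -0.001]
(40, 200) [0.603 0.388 0.024]
(280, 80) [ 0.672 -0.204  0.366]
(130, 70) [0.913 0.156 0.062]
(207, 208) [ 0.559 -0.023  0.011]
(288, 199) [ 0.568 -0.216  0.011]
(296, 243) [ 0.462 -0.227  0.011]
(216, 258) [ 0.434 -0.05   0.069]
(190, 208) [0.562 0.017 0.01 ]
(301, 186) [ 0.601 -0.25  -0.001]
(315, 262) [ 0.416 -0.268 -0.001]
(201, 282) [ 0.388 -0.003  0.002]
(186, 257) [0.445 0.025 0.025]
```

View pics/crop1.png

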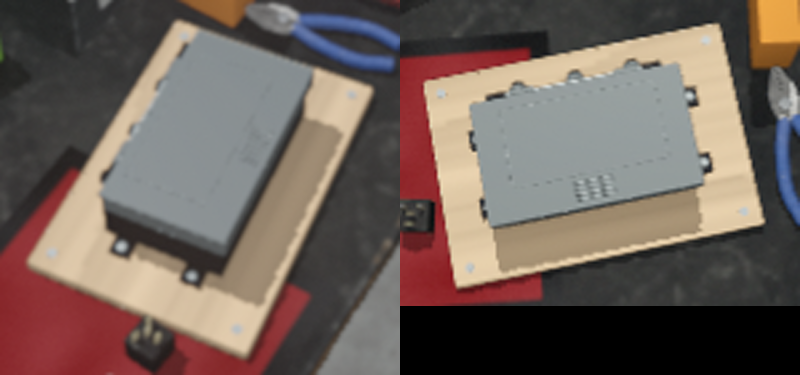

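Front (ribs) faces the robot: ribs at top pixel ≈(253,245.5), scene ≈(313,243); hinge on the far side.

Run:
```python
from h import *
np.set_printoptions(precision=4,suppress=True)
T=lambda x,y:(180+(x-400)*.375,175+y*.375); S=lambda x,y:(210+x*.4,185+y*.4)
im,D=arm.camera("top"); im2,D2=arm.camera("scene")
print("ribs", meet(ray("top",T(595,188)),ray("scene",S(258,145))), atdepth("top",T(595,188),D), atdepth("scene",S(258,145),D2))
c=np.array([atz("top",T(*q),.07) for q in [(470,103),(680,65),(703,185),(490,227)]]); print(c)
s=np.array([atz("scene",S(*q),.07) for q in [(195,35),(313,68),(228,243),(105,190)]]);print("scene",s)
# depth plane mask of hatch top
for cam,DD in (("top",D),("scene",D2)):
    o,_=ray(cam,(0,0)); vv,uu=np.mgrid[150:340,170:370]
    pts=np.array([o+ray(cam,(u,v))[1]*DD[v,u] for u,v in zip(uu.ravel(),vv.ravel()) if DD[v,u]>0])
    m=(abs(pts[:,2]-.0705)<.004)&(abs(pts[:,0]-.49)<.12)&(abs(pts[:,1]+.12)<.14)
    r=cv2.minAreaRect((pts[m,:2]*1000).astype(np.float32)); print(cam,m.sum(),r)
    bx=cv2.boxPoints(r); print(bx)
```

```text
ribs (array([ 0.4554, -0.1313,  0.0654]), np.float64(0.0018565839562962884)) [ 0.4558 -0.1313  0.0699] [ 0.4529 -0.1286  0.0701]
[[ 0.5326 -0.0319  0.07  ]
 [ 0.5532 -0.207   0.07  ]
 [ 0.4523 -0.2186  0.07  ]
 [ 0.4298 -0.0453  0.07  ]]
scene [[ 0.5528 -0.1955  0.07  ]
 [ 0.4543 -0.2165  0.07  ]
 [ 0.4269 -0.0431  0.07  ]
 [ 0.5283 -0.0329  0.07  ]]Traceback (most recent call last):
  File "<stdin>", line 11, in <module>
  File "h.py", line 4, in ray
    P=P or arm.camera_params(c); K=np.array(P["mtx"]);R=np.array(P["R"]);t=np.array(P["t"])
           ~~~~~~~~~~~~~~~~~^^^
ValueError: time passes only in moves, steps and waits
```

```bash
python3 -m pendant '[[0,0,0,24,-33,0,0],[0,0,0,24,-33,0,0],[0,0,0,24,-33,0,0],[0,0,0,24,-33,0,0],[0,0,0,24,-33,0,0]]'
```

```text
clock: 1.27
position: [0.2884, 0.4873, 0.2315]
tool_rot: [0.0, 0.125, 0.992, 0.0]
contact_force: [0.8, 1.3, -0.3]
gripper_width: 0.299
grasp_force: 0.0
```

```bash
python3 -m pendant '[[0,0,0,24,-33,0,0],[0,0,0,24,-33,0,0],[0,0,0,24,-33,0,0],[0,0,0,24,-33,0,0],[0,0,0,24,-33,0,0]]'; python3 -c "
from cell import arm;print(arm.get_obs()['qpos'])"
```

```text
clock: 1.68
position: [0.4084, 0.3222, 0.2317]
tool_rot: [0.0, 0.125, 0.992, 0.0]
contact_force: [0.1, -0.6, -0.3]
gripper_width: -0.002
grasp_force: 0.0
[-0.93032024  0.22020151  0.16622597  1.93214264 -0.04340524  0.99179174
  0.57583066]
```

```bash
python3 -m pendant '[[0,0,0,4,-41,0,0],[0,0,0,4,-41,0,0],[0,0,0,4,-41,0,0],[0,0,0,4,-41,0,0],[0,0,0,4,-41,0,0]]'; python3 -m pendant '[[0,0,0,4,-41,0,0],[0,0,0,4,-41,0,0],[0,0,0,4,-41,0,0],[0,0,0,4,-41,0,0],[0,0,0,4,-41,-15,0]]'
python3 -m pendant '[[0,0,0,4.5,-30,-30,0],[0,0,0,0,-13,-20,0],[0,0,0,0,0,0,0]]'
python3 - <<'E'
from h import *
print(arm.get_obs()['qpos'])
im,D=arm.camera("wrist"); cv2.imwrite("pics/w1.png",im[...,::-1])
print(arm.look_for("hatch_press","wrist"))
E
```

```text
clock: 2.1
position: [0.4274, 0.1169, 0.2316]
tool_rot: [0.0, 0.125, 0.992, 0.0]
contact_force: [0.9, 0.2, -0.0]
gripper_width: 0.002
grasp_force: 0.0
clock: 2.52
position: [0.449, -0.0865, 0.2194]
tool_rot: [0.003, 0.125, 0.992, 0.001]
contact_force: [1.3, 0.8, -0.4]
gripper_width: -0.004
grasp_force: 0.0
clock: 2.77
position: [0.4491, -0.1295, 0.165]
tool_rot: [-0.003, 0.128, 0.992, -0.001]
contact_force: [-0.8, 0.2, -0.7]
gripper_width: -0.0
grasp_force: 0.0
[-0.30614403  0.23974065  0.52489119  2.12797971 -0.16057503  0.81654823
  1.6316734 ]
[{'xy': [328.9, 233.6], 'p': 0.96}]
```

View pics/w1.png

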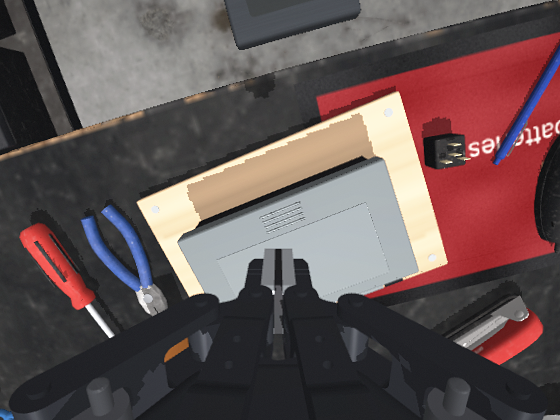

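The wrist view shows the ribs at pixel (283,217), fingertips at ~(279,250); the network's (329,234) is off.

Run:
```python
from h import *
im,D=arm.camera("wrist"); print(atdepth("wrist",(283,217),D),atz("wrist",(283,217),.071)); print(arm.get_obs()['position'])
for n in [(187,247),(391,158)]: print(atz("wrist",n,.07))
```

```text
[ 0.45898837 -0.1224801   0.07087707] [ 0.45894844 -0.12247201  0.071     ]
[ 0.45213141 -0.12560024  0.16831668]
[ 0.46504074 -0.20636575  0.07      ]
[ 0.43361994 -0.03067606  0.07      ]
```

```bash
python3 -m pendant '[[0,0,0,4,0,-30,0],[0,0,0,0,0,-35,0],[0,0,0,0,0,-15,0],[0,0,0,0,0,-5,0],[0,0,0,0,0,0,0]]'; python3 -c "
from cell import arm;print(arm.get_obs()['position'])"
```

```text
clock: 3.33
position: [0.4561, -0.125, 0.0829]
tool_rot: [-0.0, 0.124, 0.992, 0.0]
contact_force: [0.3, 0.5, -0.3]
gripper_width: -0.001
grasp_force: 0.0
[ 0.45605974 -0.12498775  0.08286998]
```

```bash
python3 -m pendant '[[0,0,0,0,0,-4,0],[0,0,0,0,0,-4,0],[0,0,0,0,0,-3,0],[0,0,0,0,0,-2,0],[0,0,0,0,0,0,0]]'
```

```text
clock: 3.75
position: [0.4563, -0.1263, 0.07]
tool_rot: [0.001, 0.125, 0.992, 0.0]
contact_force: [0.4, 1.0, 1.7]
gripper_width: 0.002
grasp_force: 0.9
```

```bash
python3 -m pendant '[[0,0,0,0,0,-2,0],[0,0,0,0,0,-2,0],[0,0,0,0,0,-1,0],[0,0,0,0,0,0,0]]'
```

```text
clock: 4.08
position: [0.456, -0.1263, 0.0647]
tool_rot: [0.0, 0.125, 0.992, 0.0]
contact_force: [0.3, 1.1, 3.4]
gripper_width: -0.003
grasp_force: 1.2
```

```bash
python3 -m pendant '[[0,0,0,0,0,-1,0],[0,0,0,0,0,0,0]]'; python3 -m pendant '[[0,0,0,0,0,-1,0],[0,0,0,0,0,0,0]]'
```

```text
clock: 4.25
position: [0.456, -0.1263, 0.0639]
tool_rot: [0.0, 0.125, 0.992, 0.0]
contact_force: [-0.9, 2.1, 6.8]
gripper_width: 0.001
grasp_force: 3.2
clock: 4.42
position: [0.456, -0.1263, 0.0631]
tool_rot: [0.0, 0.125, 0.992, 0.0]
contact_force: [-0.9, 1.2, 9.8]
gripper_width: 0.0
grasp_force: 5.1
```

Stop reached (force rising at 6–7 mm travel). Release: up quickly, clear of the sweep.

```bash
python3 -m pendant '[[0,0,0,0,0,20,0],[0,0,0,0,0,41,0],[0,0,0,0,0,41,0],[0,0,0,0,0,41,0],[0,0,0,0,0,41,0]]'; python3 -m pendant '[[0,0,0,0,0,40,0],[0,0,0,0,0,30,0],[0,0,0,0,0,0,0],[0,0,0,0,0,0,0],[0,0,0,0,0,0,0]]';  python3 -m pendant '[[0,0,0,0,0,0,0],[0,0,0,0,0,0,0],[0,0,0,0,0,0,0],[0,0,0,0,0,0,0],[0,0,0,0,0,0,0]]'; python3 -m pendant '[[0,0,0,0,0,0,0],[0,0,0,0,0,0,0],[0,0,0,0,0,0,0],[0,0,0,0,0,0,0],[0,0,0,0,0,0,0]]'; python3 -m pendant '[[0,0,0,0,0,0,0],[0,0,0,0,0,0,0],[0,0,0,0,0,0,0],[0,0,0,0,0,0,0],[0,0,0,0,0,0,0]]'
python3 - <<'E'
from h import *
im,D=arm.camera("wrist"); cv2.imwrite("pics/w2.png",im[...,::-1])
print(arm.get_obs()['position'])
for n in ["breaker_1_top","hatch"]:
  for r in arm.look_for(n,"wrist"): print(n,r, atdepth("wrist",r["xy"],D))
E
```

```text
clock: 4.83
position: [0.4547, -0.1268, 0.2482]
tool_rot: [-0.001, 0.126, 0.992, -0.0]
contact_force: [1.3, -0.5, 0.0]
gripper_width: -0.001
grasp_force: 0.0
clock: 5.25
position: [0.455, -0.1263, 0.3157]
tool_rot: [-0.001, 0.125, 0.992, 0.0]
contact_force: [-1.0, -0.3, 0.0]
gripper_width: 0.002
grasp_force: 0.0
clock: 5.67
position: [0.4555, -0.1264, 0.3163]
tool_rot: [-0.001, 0.125, 0.992, -0.0]
contact_force: [-0.3, 0.4, -0.5]
gripper_width: -0.003
grasp_force: 0.0
clock: 6.08
position: [0.4557, -0.1263, 0.3168]
tool_rot: [0.0, 0.125, 0.992, 0.0]
contact_force: [-0.9, 0.3, 0.4]
gripper_width: 0.002
grasp_force: 0.0
clock: 6.5
position: [0.4557, -0.1264, 0.3168]
tool_rot: [0.0, 0.125, 0.992, 0.0]
contact_force: [0.2, 0.7, 0.3]
gripper_width: -0.001
grasp_force: 0.0
[ 0.45573079 -0.1263718   0.31676454]
breaker_1_top {'xy': [283.6, 195.4], 'p': 0.44} [ 0.48730701 -0.12612098  0.05317436]
```

View pics/w2.png

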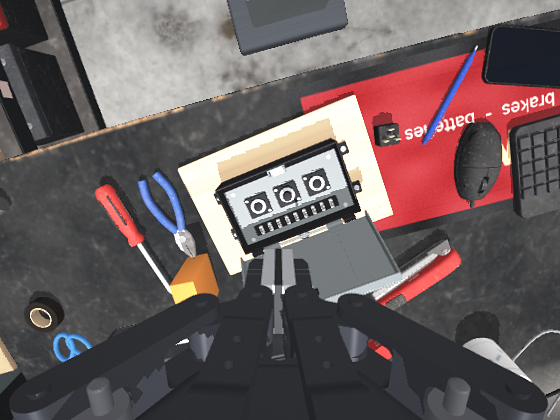

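The hatch is open and leans back; three buttons at about (258,205), (287,194), (316,182). Now which one is high.

Run:
```python
from h import *
np.set_printoptions(precision=4,suppress=True)
im,D=arm.camera("wrist")
o=ray("wrist",(0,0))[0]; P=arm.camera_params("wrist"); R=np.array(P["R"])
print(arm.get_obs()["clock"],arm.get_obs()["position"])
P["R"]=R
def pt(u,v): 
    o,d=ray("wrist",(u,v),P); return o+d*D[v,u]
for u0,v0 in [(258,205),(287,194),(316,182)]:
    w=np.array([pt(u,v) for u in range(u0-8,u0+9) for v in range(v0-8,v0+9) if D[v,u]>0])
    print((u0,v0),np.percentile(w[:,2],[5,25,50,75,90,98]))
    for lo in(.044,.051):
        m=(w[:,2]>lo)&(w[:,2]<.058); print("  >",lo,m.sum(), w[m].mean(0) if m.any() else "")
a=im[150:260,200:370,::-1]; cv2.imwrite("pics/w3.png",cv2.resize(a,None,fx=4.5,fy=4.5,interpolation=cv2.INTER_CUBIC))
```

```text
6.7 [ 0.4557 -0.1264  0.3168]
(258, 205) [0.0385 0.0397 0.0428 0.0445 0.0468 0.0478]
  > 0.044 87 [ 0.4949 -0.1648  0.046 ]
  > 0.051 0 
(287, 194) [0.0385 0.0398 0.0427 0.0494 0.0533 0.0542]
  > 0.044 93 [ 0.4887 -0.1224  0.0513]
  > 0.051 69 [ 0.4893 -0.1225  0.0532]
(316, 182) [0.0387 0.0399 0.0429 0.0446 0.0464 0.0474]
  > 0.044 85 [ 0.4834 -0.0798  0.046 ]
  > 0.051 0
```

View pics/w3.png

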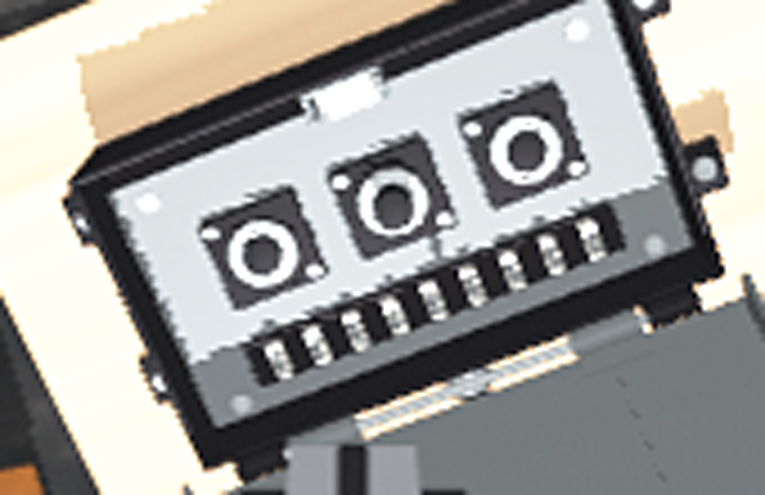

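```bash
python3 -m pendant '[[0,0,0,0,0,0,0],[0,0,0,0,0,0,0],[0,0,0,0,0,0,0],[0,0,0,0,0,0,0],[0,0,0,0,0,0,0]]' >/dev/null; python3 -m pendant '[[0,0,0,16,1,-20,0],[0,0,0,16,2,-30,0],[0,0,0,0,0,-41,0],[0,0,0,0,0,-41,0],[0,0,0,0,0,-40,0]]'; python3 -m pendant '[[0,0,0,0,0,-38,0],[0,0,0,0,0,-27,0],[0,0,0,0,0,-10,0],[0,0,0,0,0,0,0],[0,0,0,0,0,0,0]]'
python3 - <<'E'
from h import *
print(arm.get_obs()['position'])
for c in("scene","top"):
  im,D=arm.camera(c); cv2.imwrite(f"pics/{c}2.png",im[...,::-1])
a=cv2.imread("pics/scene2.png")[165:335,210:370]; b=cv2.imread("pics/top2.png")[165:290,180:330]
f=lambda x:cv2.resize(x,(400,400*x.shape[0]//x.shape[1]),interpolation=cv2.INTER_CUBIC)
a,b=f(a),f(b); h=max(len(a),len(b)); p=lambda x:cv2.copyMakeBorder(x,0,h-len(x),0,0,0)
cv2.imwrite("pics/crop2.png",np.hstack([p(a),p(b)]))
E
```

```text
clock: 7.53
position: [0.488, -0.1233, 0.1432]
tool_rot: [0.0, 0.125, 0.992, -0.0]
contact_force: [0.7, -0.0, -0.8]
gripper_width: -0.002
grasp_force: 0.0
clock: 7.95
position: [0.4883, -0.1237, 0.0704]
tool_rot: [0.0, 0.125, 0.992, -0.0]
contact_force: [0.3, 0.3, 0.4]
gripper_width: -0.003
grasp_force: 0.0
[ 0.48827308 -0.12370128  0.07043014]
```

View pics/crop2.png

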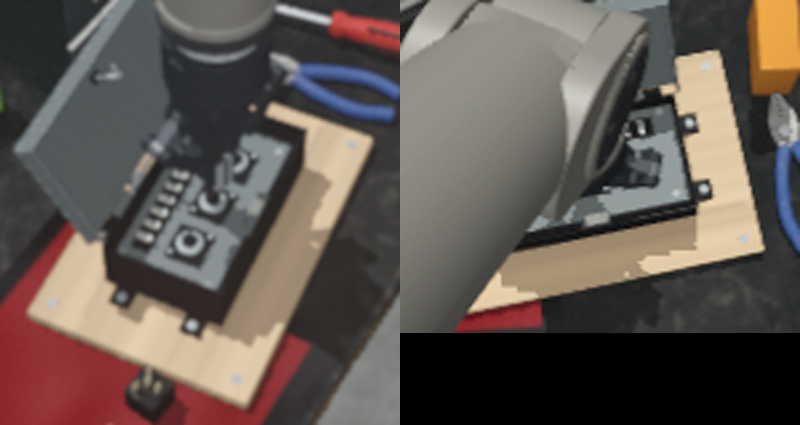

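The closed fingertip hangs above the middle button (crop ≈(215,185)), and the hatch stays well clear. Pressing.

```bash
python3 -m pendant '[[0,0,0,0,0,-6,0],[0,0,0,0,0,-6,0],[0,0,0,0,0,-3,0],[0,0,0,0,0,-2,0],[0,0,0,0,0,0,0]]'; python3 -m pendant '[[0,0,0,0,0,-2,0],[0,0,0,0,0,-2,0],[0,0,0,0,0,-1,0],[0,0,0,0,0,0,0]]'
```

```text
clock: 8.47
position: [0.4877, -0.1233, 0.0525]
tool_rot: [-0.0, 0.125, 0.992, 0.0]
contact_force: [0.7, -0.2, -0.4]
gripper_width: 0.006
grasp_force: 0.0
clock: 8.8
position: [0.4877, -0.1234, 0.0476]
tool_rot: [-0.0, 0.125, 0.992, -0.0]
contact_force: [-0.1, -0.3, 0.2]
gripper_width: -0.002
grasp_force: 0.0
```

```bash
python3 -m pendant '[[0,0,0,0,0,-1,0]]';python3 -m pendant '[[0,0,0,0,0,-0.5,0]]'
python3 - <<'E'
from h import *
im,D=arm.camera("scene"); a=im[210:290,260:340,::-1]; cv2.imwrite("pics/s3.png",cv2.resize(a,None,fx=7,fy=7,interpolation=cv2.INTER_CUBIC))
E
```

```text
clock: 8.88
position: [0.4878, -0.1234, 0.0469]
tool_rot: [0.0, 0.125, 0.992, 0.0]
contact_force: [-4.0, 1.0, 17.6]
gripper_width: 0.001
grasp_force: 9.0
clock: 8.97
position: [0.4878, -0.1234, 0.0469]
tool_rot: [0.0, 0.125, 0.992, 0.0]
contact_force: [-3.8, 2.5, 17.9]
gripper_width: 0.001
grasp_force: 9.3
```

View pics/s3.png

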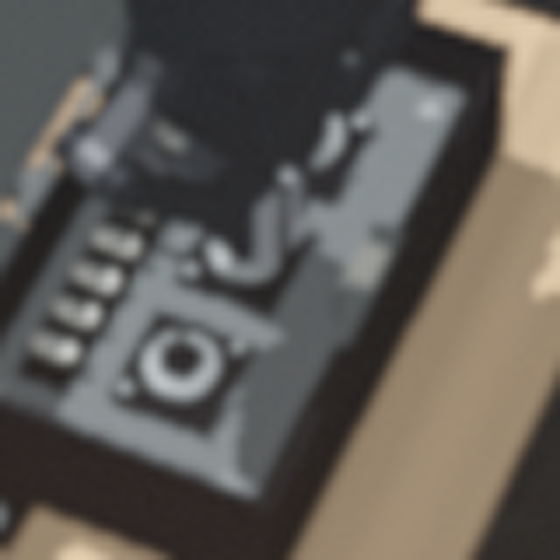

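Tip sits on the middle button, stopped hard at 46.9 mm = home height. Hold briefly, retreat, check.

```bash
python3 -m pendant '[[0,0,0,0,0,0,0],[0,0,0,0,0,0,0],[0,0,0,0,0,0,0]]'; python3 -m pendant '[[0,0,0,0,0,20,0],[0,0,0,0,0,41,0],[0,0,0,0,0,41,0],[0,0,0,-10,0,41,0],[0,0,0,-10,0,41,0]]'; python3 -m pendant '[[0,0,0,-12,0,40,0],[0,0,0,0,0,40,0],[0,0,0,0,0,0,0],[0,0,0,0,0,0,0],[0,0,0,0,0,0,0]]'
python3 - <<'E'
from h import *
np.set_printoptions(precision=4,suppress=True)
im,D=arm.camera("wrist"); P=arm.camera_params("wrist"); cv2.imwrite("pics/w4.png",im[...,::-1])
K=np.array(P["mtx"]);R=np.array(P["R"]);t=np.array(P["t"])
for X in [(.4949,-.1648,.047),(.4893,-.1225,.047),(.4834,-.0798,.047)]:
    c=R@np.array(X)+t; s=c[:2]/c[2]; s=s*(1+P["k1"]*(s@s)); u0,v0=np.round(K[:2,:2]@s+K[:2,2]).astype(int)
    w=np.array([(lambda r:r[0]+r[1]*D[v,u])(ray("wrist",(u,v),P)) for u in range(u0-7,u0+8) for v in range(v0-7,v0+8) if D[v,u]>0])
    print((u0,v0),np.percentile(w[:,2],[25,50,75,90,98]))
for c in("scene","top"):
    im,D=arm.camera(c)
    for n in ["relay","fuse_carton","screwdriver"]:
        for r in arm.look_for(n,c)[:1]: print(c,n,r)
E
```

```text
clock: 9.27
position: [0.4878, -0.1234, 0.047]
tool_rot: [0.0, 0.125, 0.992, 0.0]
contact_force: [-3.6, 0.7, 12.3]
gripper_width: 0.001
grasp_force: 6.0
clock: 9.68
position: [0.4675, -0.1237, 0.2307]
tool_rot: [-0.0, 0.125, 0.992, -0.0]
contact_force: [0.7, 0.9, 0.8]
gripper_width: -0.001
grasp_force: 0.0
clock: 10.1
position: [0.4557, -0.1232, 0.3086]
tool_rot: [-0.0, 0.125, 0.992, 0.0]
contact_force: [-0.2, 0.2, -0.5]
gripper_width: -0.003
grasp_force: 0.0
(np.int64(255), np.int64(209)) [0.0408 0.0427 0.0451 0.046  0.0472]
(np.int64(284), np.int64(198)) [0.0409 0.0426 0.045  0.046  0.0469]
(np.int64(315), np.int64(186)) [0.0413 0.0427 0.0448 0.046  0.0469]
scene relay {'xy': [269.1, 322.1], 'p': 0.81}
scene fuse_carton {'xy': [294.9, 167.7], 'p': 0.7}
scene screwdriver {'xy': [364.3, 178.3], 'p': 0.7}
top fuse_carton {'xy': [319.2, 180.6], 'p': 0.87}
top screwdriver {'xy': [356.0, 231.5], 'p': 0.72}
```

View pics/w4.png

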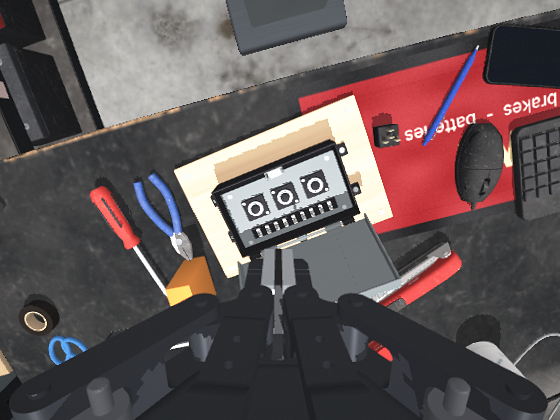

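All three buttons now read the same height, about 47 mm. The hatch (~(350,260)) is open, and the relay, carton and screwdriver have not moved.

```bash
python3 -c "
from cell import arm;print(arm.sign_off())"
```

```text
the job is handed in; nothing more can be done
None
```

The job is handed in: I pushed the hatch down once and it sprang open untouched, then pushed the tripped middle breaker home (46.9 mm, peak reading about 18 N); the hatch is still open and nothing beside the board was moved.

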